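Hang the parts pail on the spring balance

TASK

Weigh the batch of parts in the small metal pail: swing its flat-lying handle (bail) up to upright while the pail still stands on the worktop, then lift the pail by the handle and hang it on the two-pronged hook of the spring balance, with the black grip between the prongs, so that it hangs free, clear of the base plate, at rest and let go. Keep the parts in the pail and do not shift or knock over the other things on the worktop.

Things in the scene. Friction and masses are not known exactly. Their poses are not given: they have to be found in the camera images.
- pail: round open sheet-metal pail, loose, 0.2 to 0.4 kg, with 0.18 kg of loose parts in it: 94 mm across at the foot, 110 mm at the rolled rim, 85 mm high. Origin: centre of its underside, z up. The handle's hinge axis is the pail's y axis, 74 mm above the origin, its ears at y = +-62 mm. The flat handle lies out on the pail's -x side, which faces the robot within 0.8 rad.
- bail (a joint): angle of the pail's wire handle (bail), rad: 0 = lying flat, level, outside the rim on the pail's -x side against a stop; pi/2 = upright over the pail; pi = flat on the +x side. Slightly stiff hinge: it stays at the angle where it is left; about 0.4 N at the grip raises it.
- bail_grip (a point): centre of the bail's black cylindrical grip, 16 mm diameter, 46 mm long, 90 mm from the hinge axis; when flat, 28 mm are clear between grip and pail wall. Its y axis runs along the grip. Bare 5 mm wire goes on straight for 25 mm past each end of the grip, then turns to the ears. Upright, the grip is 164 mm above the pail's underside; the bail is 125 mm wide.
- balance: column spring balance, fixed on the worktop. Origin: on the worktop, straight below the hook's seat. Its +x points from the hook back to the column, away from the robot. Grey base plate from x = -35 to 103 mm, 100 mm wide, top at 12 mm; column of 11 mm radius at x = 80 mm, up to z = 178 mm. The hook's head on top of the column ends at 226 mm; nothing stands above it.
- hook_seat (a point): where the bail wire's centre line rests: midway between the two prongs, in the valley behind their upturned tips, 212 mm above the worktop unloaded. Axes as balance. The prongs, 8 mm rods at y = +-36 mm (64 mm clear), run from the head (x = 67 mm) to -x; behind the valley their tops are 4 mm above this point; the tips end at x = -22 mm, 16 mm above it. Open above and in front.
- hook_slide (a joint): how far the sprung hook has sunk, m: 0 unloaded, stop at 0.022; 320 N/m, so the full pail draws it down about 11 to 18 mm.
- knob_a: moulded knob lying loose in the pail, 40 mm diameter, 26 mm high; origin at the centre of its underside
- knob_b: second such knob lying loose in the pail
- bush: bush lying loose in the pail, 24 mm diameter, 25 mm high; origin at the centre of its underside
- solvent_bottle: bystander: white bottle with a red nozzle, 62 mm diameter, 182 mm high; origin at the centre of its underside
- air_duster: bystander: spray can, 52 mm diameter, 198 mm high with its cap; the can's axis stands 37 mm from the origin along its own +x, the origin is on the worktop
- tape_roll: bystander: roll of tape lying flat, 91 mm diameter, 24 mm high; origin at the centre of its underside
- screwdriver_red: bystander: screwdriver with red handle lying along its y axis, 162 mm long, 22 mm high; origin at the centre of its underside
- dust_brush: bystander: flat brush lying along its y axis, 158 mm long, 30 mm wide, 12 mm high; origin at the centre of its underside

How it is judged (in metres and radians):
On the way:
1. the bail is swung up to upright (within 0.35 rad) while the pail still stands on the worktop (value of joint bail between 1.22 and 1.92 rad and height (world z) of pail below 0.006 m and angle between pail's own z axis and vertical below 0.1 rad), for 0.2 s.
At the end, for the whole second after the job is handed in: Bail wire in the valley of both prongs (grip centre within 10 mm along, 16 mm across, 8 mm in height of the seat), hook sunk over 7 mm, pail clear of the plate (underside over 16 mm above the worktop), tilted under 0.3 rad, under 0.04 m/s, both knobs and the bush still in it (x of bail_grip in the frame of hook_seat between -0.01 and 0.01 m and y of bail_grip in the frame of hook_seat between -0.016 and 0.016 m and z of bail_grip in the frame of hook_seat between -0.008 and 0.008 m and value of joint hook_slide above 0.007 m and height (world z) of pail above 0.016 m and angle between pail's own z axis and vertical below 0.3 rad and linear speed of pail below 0.04 m/s and distance between each of knob_a, knob_b, bush and pail below 0.075 m); the robot touches nothing.
It fails at once if the solvent bottle or the spray can is tipped over or shifted more than 40 mm (angle between any of solvent_bottle, air_duster's own z axis and vertical above 0.4 rad or distance of any of solvent_bottle, air_duster from where it was at the start of the episode above 0.04 m).
It fails at once if the tape roll, screwdriver or brush is shifted more than 40 mm (distance of any of tape_roll, screwdriver_red, dust_brush from where it was at the start of the episode above 0.04 m).
It fails at once if the pail is tipped over (angle between pail's own z axis and vertical above 0.9 rad).
It also fails if it takes over 72 s, if anything falls off the work surface, if the arm or the gripper's body presses on something with over 40 N, if the wrist force passes 120 N, or if a joint passes its speed limit or range.

ROBOT

A 6-joint arm with a two-finger parallel gripper is mounted at the origin on a cart in front of the work surface, level with it; the furniture and walls round the work are solid. World frame = base frame: x ahead of the robot, y to its left, z up, the work surface at z = 0. Lengths are in mm, angles in rad, forces in N, time in s.
With the tool pointing down it reaches from about 300 to 775 mm from the base axis. Payload 14.6 kg.
Tool frame: the origin (TCP) lies between the finger pads; the fingertips stand 11 mm ahead of it and the grasp point (between the pads) lies 8 mm behind it; z points along the fingers, y is the line along which they close (so a half turn about z gives the same grasp; the last joint's range is limited). The gripper opens to 94 mm and grips with 3 to 60 N. Pads are 16 mm wide; open, the fingers measure 119 mm over their backs; the gripper's body (75 mm by 177 mm) begins 78 mm behind the grasp point.
Start: joints at [1.2, 0.3, 1.521, -0, 1.321, -0.067], TCP at [164.529, 524.804, 177.546] pointing down, gripper open.
Joint ranges: [-3.03, 3.03], [-0.79, 2.21], [0.23, 2.52], [-1.04, 4.18], [0, 3.07], [-2.55, 2.55]. Speed limits (rad/s): [2.22, 2.22, 2.57, 3.14, 3.14, 3.14].

INTERFACE

Orientations are given as [roll, pitch, yaw] about the fixed x, y, z axes, in that order (R = Rz(yaw) Ry(pitch) Rx(roll)).
In Python, from cell import manip gives the robot as it stands. The module is installed in compiled form; this text tells all that it offers.
- The arm moves only by the tool arm_command, never from a script. Its argument "rows" is one flat list of numbers, 5 for each row, row after row: the shift along the world's x, y, z in mm, then the turn about the world's z in degrees, then the finger opening in mm, from 0 to 94. In form: [dx, dy, dz, twist, jaw, dx, dy, dz, twist, jaw, ...]. A call has 1 to 5 rows; each row shifts and turns the commanded pose from where the row before left it; what a row does not reach is not made up. A row lasts 1/8 s, in which the tool goes at most 62.5 mm and 10.7 degrees, less where a joint would pass 70% of its speed; a pose out of reach is approached as far as the arm can. A call is refused whole if a number of a shift passes 62.5 or a number of a turn 10.7, either way. A call with a gripper value outside its range is refused whole. The fingers move at their own pace and stop on an object; "newtons" is the grip in N (left out, the last holds). Time passes only in rows, so rows that do not move let the fingers close. It gives the time, the measured TCP pose, the force and the opening at its end, in the units of the state.
- manip.read_state(): the state, without advancing time (a new reading comes with each control period).
- manip.camera(name): name is "scene" or "top" or "wrist"; returns a dict with "image" (384x512x3 uint8, blue, green, red), "z_map" (384x512 float32, mm along the optical axis (not along the pixel's ray), 0 where there is no reading), "fx", "fy", "cx", "cy" (pixels), "D" ([k1, k2, p1, p2, k3] as OpenCV has them; the pictures are not rectified), "pose" (4x4, takes a point from camera to world coordinates). Camera axes: x right, y down, z forward; pixel columns grow to the right and rows downward; lengths in mm; the calibration is good to about 2 mm. A picture is of the moment at which its call begins.
- manip.sign_off(): hands the job in, once; it reports no verdict.
The state is a dict: "clock": time; "joints": joint angles; "qd": joint speeds; "effort": joint torques, N m; "eef_pos": TCP position; "eef_rot": TCP orientation; "wrist_force": force on the tool from outside, world axes, zero at the start; "moment": the same for the moment, N m; "finger_gap": finger opening in mm.
Only numpy, scipy, OpenCV 4.12 (cv2) and the standard library are available. Lean on these libraries where they do the work, as an engineer would, in place of code of your own. Each camera call takes 0.05 s, during which the arm holds its last target. There are 200 camera calls.

## Working session

There is one attempt and no reset: what is moved stays moved. The work goes in short steps, Python scripts to look and compute and a tool call to move; the robot and the scene stay as the last step left them, time stands still between calls to the robot, and variables do not carry over. Pictures are saved under pics/ and viewed, on a budget of 10 in all, crops included, one or two more only if the job needs it, and the job is handed in when it is done.

Besides the shell and the picture viewer there is one more tool, called after "Call:" by a JSON object that holds its "fn" and its "kwargs", one argument or row to a line. arm_command: Moves the arm, as the interface text tells. Its arguments: {"type":"object","properties":{"rows":{"type":"array","items":{"type":"number"}},"newtons":{"type":"number"}},"required":["rows"]}

```bash
mkdir -p pics; cat > h.py <<'E'
import numpy as np, cv2
from cell import manip
def world(c, uv, z=None):
    """pixels -> world points: on plane z (mm) or with the depth map"""
    uv=np.atleast_2d(np.asarray(uv,float))
    K=np.array([[c['fx'],0,c['cx']],[0,c['fy'],c['cy']],[0,0,1]])
    n=cv2.undistortPoints(uv[:,None],K,np.array(c['D'],float))[:,0]
    d=np.c_[n,np.ones(len(n))]; T=np.array(c['pose']); r=d@T[:3,:3].T; o=T[:3,3]
    if z is None:
        i=np.round(uv).astype(int); s=c['z_map'][i[:,1],i[:,0]]
    else: s=(z-o[2])/r[:,2]
    return o+r*s[:,None]
def cloud(c):
    v,u=np.mgrid[:384,:512]; uv=np.c_[u.ravel(),v.ravel()]
    return world(c,uv).reshape(384,512,3)
E
python3 - <<'E'
from h import *
s=manip.read_state(); print(s)
for n in('top','scene'):
    c=manip.camera(n); cv2.imwrite(f'pics/{n}0.png',c['image']); np.savez(f'{n}0.npz',**c)
    print(n,np.round(c['pose'],3).tolist(),c['fx'],(c['z_map']>0).mean())
a,b=cv2.imread('pics/top0.png'),cv2.imread('pics/scene0.png')
E
```

```text
{'clock': 0.0, 'joints': array([ 1.20042206e+00,  3.00442914e-01,  1.52156077e+00, -2.11191794e-05,
        1.32067863e+00, -6.66155071e-02]), 'qd': array([-0.00035709,  0.00077053, -0.00068541, -0.00105212, -0.00084153,
        0.00173204]), 'effort': array([-2.75605358e-03, -5.31795931e+01, -3.52746928e+01,  7.07147084e-02,
        2.43282382e-02, -1.09408475e-04]), 'eef_pos': array([164.42546184, 524.55436883, 177.01039207]), 'eef_rot': array([-3.14050404e+00, -5.21241748e-05,  2.83783910e+00]), 'wrist_force': array([-0.7034199 , -0.14619289,  0.02466892]), 'moment': array([ 0.01248898, -0.01015624, -0.02320686]), 'finger_gap': 94.03806211375432}
top [[-0.009, -0.984, 0.177, 442.024], [-1.0, 0.012, 0.018, 87.316], [-0.02, -0.177, -0.984, 974.792], [0.0, 0.0, 0.0, 1.0]] 356.12133822482815 0.9961293538411459
scene [[0.577, -0.593, 0.561, 40.098], [-0.817, -0.419, 0.396, -280.398], [0.0, -0.687, -0.726, 800.722], [0.0, 0.0, 0.0, 1.0]] 357.2757500327511 0.9962361653645834
```

View pics/top0.png

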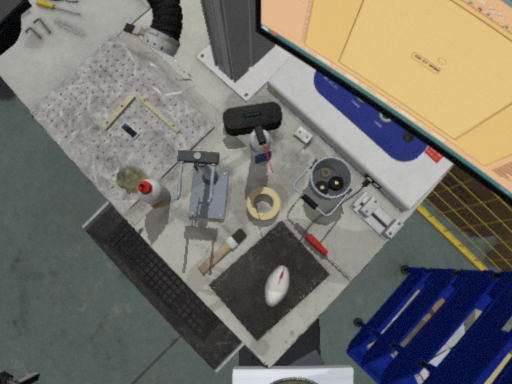

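View pics/scene0.png

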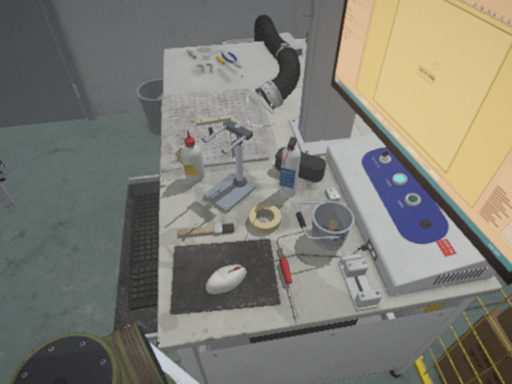

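The top view shows the pail at about (330,178), its black grip at (309,201), the balance plate at (208,192) with the dark head at (197,157), the bottle at (150,192) and the can at (261,140). The tape is at (263,204), the brush at (222,250) and the screwdriver at (316,243). I'll enlarge this and measure.

```bash
python3 - <<'E'
from h import *
c=dict(np.load('top0.npz')); P=cloud(c); im=c['image']
cr=cv2.resize(im[120:280,130:390],None,fx=3,fy=3,interpolation=cv2.INTER_CUBIC)
cv2.imwrite('pics/crop1.png',cr)
for name in('top','scene'):
    c=dict(np.load(name+'0.npz')); P=cloud(c).reshape(-1,3)
    z=P[:,2]
    # rim points
    def rep(n,m):
        q=P[m]; print(name,n,m.sum(),np.round(np.median(q,0)),np.round(np.percentile(q,2,0)),np.round(np.percentile(q,98,0))) if m.sum() else print(n,0)
    box=(P[:,0]>250)&(P[:,0]<800)&(abs(P[:,1])<400)
    rep('z200+',box&(z>196)&(z<240)&(P[:,1]>150))
    rep('z200+ r',box&(z>150)&(z<240)&(P[:,1]<150)&(P[:,0]<650))
    rep('z170-196',box&(z>165)&(z<196)&(P[:,1]>150))
c=dict(np.load('top0.npz'))
pts={'pail':(330,178,85),'grip':(309,201,74),'head':(197,157,226),'plate':(208,192,12),'bottle':(145,187,182),'can':(261,133,198),'tape':(263,204,24),'brush':(222,250,12),'sd':(316,243,12)}
for k,(u,v,z) in pts.items(): print(k,np.round(world(c,(u,v),z)),np.round(world(c,(u,v))))
E
```

```text
top z200+ 818 [653. 217. 220.] [568. 174. 207.] [675. 263. 227.]
top z200+ r 11 [641.  54. 190.] [632.  51. 187.] [648.  58. 192.]
top z170-196 44 [653. 224. 177.] [607. 208. 167.] [659. 363. 184.]
scene z200+ 499 [650. 214. 216.] [562. 174. 204.] [672. 264. 226.]
scene z200+ r 6 [644.  57. 191.] [637.  55. 190.] [649.  60. 192.]
scene z170-196 68 [657. 225. 175.] [605. 207. 165.] [667. 363. 193.]
pail [[640. -99.  85.]] [[ 652. -111.   28.]]
grip [[582. -44.  74.]] [[578. -40. 102.]]
head [[659. 219. 226.]] [[659. 218. 227.]]
plate [[620. 224.  12.]] [[620. 224.  11.]]
bottle [[602. 346. 182.]] [[608. 355. 154.]]
can [[722.  77. 198.]] [[722.  77. 198.]]
tape [[583.  73.  24.]] [[587.  72.  -1.]]
brush [[462. 184.  12.]] [[462. 184.  11.]]
sd [[478. -68.  12.]] [[477. -67.  19.]]
```

View pics/crop1.png

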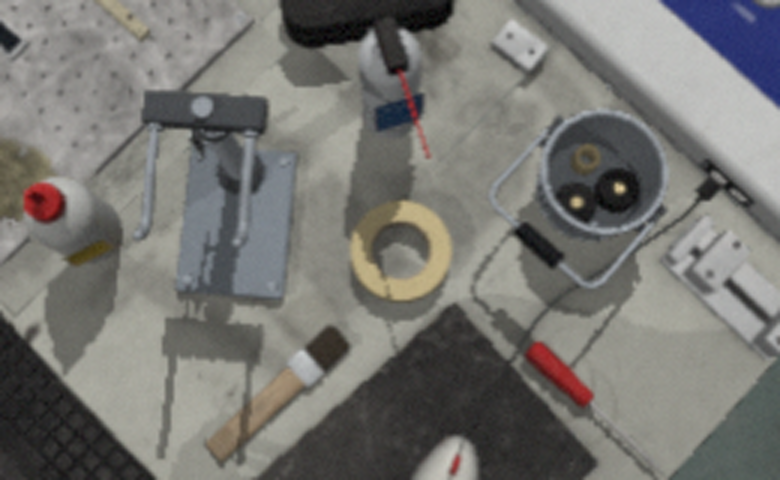

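Crop of the top view: rim centre (603,172), grip (540,245), ears (548,130) and (655,218). Prong tips are at (140,237) and (240,243). Next I'll fit these in 3D.

```bash
python3 - <<'E'
from h import *
def circ(q):
    A=np.c_[2*q[:,:2],np.ones(len(q))]; s=np.linalg.lstsq(A,(q[:,:2]**2).sum(1),rcond=None)[0]
    return s[:2],np.sqrt(s[2]+s[:2]@s[:2])
for name in('top','scene'):
    c=dict(np.load(name+'0.npz')); G=cloud(c); P=G.reshape(-1,3); z=P[:,2]; bgr=c['image'].reshape(-1,3).astype(int)
    near=np.hypot(P[:,0]-640,P[:,1]+99)
    r=P[(near<62)&(near>48)&(z>78)&(z<92)]; cc,R=circ(r); print(name,'rim',len(r),cc.round(1),R.round(1),r[:,2].mean().round(1))
    d=P[:,:2]-cc; rr=np.hypot(*d.T)
    w=(rr>62)&(rr<120)&(z>50)&(z<200)&(P[:,0]<660); print(' bail wire pts',w.sum())
    g=w&(bgr.max(1)<70); q=P[g]; print(' grip dark',g.sum(),q.mean(0).round(1),q.std(0).round(1),np.percentile(q[:,2],[5,50,95]).round(1))
    if g.sum()>5:
        q0=q-q.mean(0); v=np.linalg.svd(q0)[2][0]; print(' axis',v.round(3), 'ext',np.ptp(q0@v).round(1),'dir to centre',np.degrees(np.arctan2(*(cc-q[:,:2].mean(0))[::-1])).round(1),'axis deg',np.degrees(np.arctan2(v[1],v[0])).round(1))
    # balance
    m=(z>8)&(z<16)&(abs(P[:,0]-620)<100)&(abs(P[:,1]-222)<90)&(bgr.max(1)<190)
    q=P[m][:,:2].astype(np.float32); print(' plate',m.sum(),cv2.minAreaRect(q))
    m=(z>203)&(z<240)&(P[:,0]<632)&(P[:,0]>540)&(P[:,1]>150)&(P[:,1]<300)
    q=P[m]; 
    for lo,s in((0,q[q[:,1]>220]),(1,q[q[:,1]<=220])):
        f=np.polyfit(s[:,0],s[:,1],1); print(' prong',len(s),'slope',f[0].round(4),'y@590',np.polyval(f,590).round(1),'xrange',s[:,0].min().round(1),s[:,0].max().round(1),'tip z',s[:,2].max().round(1))
        for a in range(555,632,10):
            t=s[(s[:,0]>=a)&(s[:,0]<a+10)]
            if len(t): print('   ',a,t[:,2].max().round(1),t[:,1].mean().round(1),end=';')
        print()
    m=(z>215)&(P[:,0]>630)&(P[:,0]<690)&(P[:,1]>150)&(P[:,1]<300); print(' head',cv2.minAreaRect(P[m][:,:2].astype(np.float32)))
# heights: max z on 40mm grid in top
c=dict(np.load('top0.npz')); P=cloud(c).reshape(-1,3)
print('max z grid, rows x 400..840, cols y 400..-300')
for x in range(400,840,50): print(x,[int(max(P[(abs(P[:,0]-x)<25)&(abs(P[:,1]-y)<25)][:,2],default=-9)) for y in range(400,-301,-50)])
E
```

```text
top rim 318 [ 642.3 -101. ] 53.6 84.2
 bail wire pts 305
 grip dark 109 [578.8 -44.3  97.9] [13.7 24.8  6.9] [ 94.1  98.9 102.3]
 axis [-0.307  0.922  0.236] ext 208.2 dir to centre -41.8 axis deg 108.4
 plate 1439 ((616.7681884765625, 221.94747924804688), (100.69015502929688, 137.70361328125), 85.09754943847656)
 prong 108 slope -0.0785 y@590 260.5 xrange 565.8 631.7 tip z 229.1
    565 229.1 261.8;    575 213.7 261.0;    585 209.7 261.2;    595 213.6 259.5;    605 217.5 258.7;    615 219.6 258.4;    625 217.9 257.1;
 prong 118 slope -0.0764 y@590 187.9 xrange 558.7 629.8 tip z 229.1
    555 229.1 189.9;    565 227.9 189.4;    575 211.4 188.7;    585 213.0 187.9;    595 214.9 187.8;    605 217.7 186.2;    615 218.7 185.2;    625 216.9 185.6;
 head ((653.8245239257812, 218.5716094970703), (91.33064270019531, 47.299190521240234), 89.5562973022461)
scene rim 261 [ 641.2 -102.4] 52.6 82.8
 bail wire pts 280
 grip dark 59 [575.2 -42.   97.4] [8.6 9.4 1.6] [94.5 97.6 99.6]
 axis [-0.673 -0.74  -0.007] ext 43.7 dir to centre -42.5 axis deg -132.3
 plate 923 ((629.7338256835938, 245.0878295
[... 571 characters left out ...]
, (45.15144348144531, 90.62787628173828), 2.443232536315918)
max z grid, rows x 400..840, cols y 400..-300
400 [-105, 2, 5, 14, 14, 11, 9, 44, 39, 11, 17, 15, 5, -9, -9]
450 [3, 4, 6, 12, 15, 14, 974, 9, 13, 23, 23, 6, 5, 4, -9]
500 [5, 4, 6, 4, 11, 16, 13, 9, 9, 24, 13, 4, 13, 54, 56]
550 [15, 75, 12, 229, 229, 6, 27, 28, 6, 104, 95, 35, 52, 52, 69]
600 [121, 184, 11, 219, 218, 14, 28, 30, 98, 103, 87, 88, 54, 69, 78]
650 [18, 122, 5, 225, 228, 221, 25, 192, 94, 88, 35, 88, 69, 537, 533]
700 [17, 16, 16, 223, 218, 14, 200, 199, 6, 88, 87, 87, 651, 619, 489]
750 [16, 17, 17, 15, 6, 5, 199, 199, 7, 24, 69, 610, 645, 96, 103]
800 [15, 28, 29, 17, 56, 61, 60, 60, 58, 512, 559, 575, 97, 108, 99]
```

Measured values:

| Item | Position / direction |
|---|---|
| Pail centre | (642, −101.5) |
| Grip centre | about (576, −43, 90), slightly raised |
| Pail x axis | −42° |
| Hook seat | about (583.5, 224.6, 212) |
| Balance x axis | −4.6° |

Now moving above the grip, which needs 12 rows and −114.6° of turn.

Call:
{"fn": "arm_command", "kwargs": {
  "rows": [34,-47,8,-9.5,36,34,-47,8,-9.5,36,34,-47,8,-9.5,36,34,-47,8,-9.5,36,34,-47,8,-9.5,36],
  "newtons": 5
}}

```text
clock: 0.72
eef_pos: [335.2, 288.1, 217.7]
eef_rot: [-3.141, -0.0, 2.004]
wrist_force: [0.6, 0.8, 0.3]
finger_gap: 47.4
```

Call:
{"fn": "arm_command", "kwargs": {
  "rows": [34,-47,4,-9.5,36,34,-47,4,-9.5,36,34,-47,4,-9.5,36,34,-47,0,-9.5,36,34,-47,0,-9.5,36]
}}

```text
clock: 1.35
eef_pos: [505.3, 53.0, 229.5]
eef_rot: [-3.141, -0.0, 1.174]
wrist_force: [1.6, 1.0, -0.1]
finger_gap: 36.1
```

Call:
{"fn": "arm_command", "kwargs": {
  "rows": [34,-47,0,-9.5,36,34,-47,0,-9.5,36,0,0,0,0,36,0,0,0,0,36]
}}

```text
clock: 1.85
eef_pos: [572.1, -38.9, 229.1]
eef_rot: [-3.141, 0.0, 0.849]
wrist_force: [-0.7, -0.5, 1.1]
finger_gap: 35.9
```

```bash
python3 - <<'E'
from h import *
s=manip.read_state(); print(s['eef_pos'],s['eef_rot'],s['joints'],s['finger_gap'])
c=manip.camera('wrist'); cv2.imwrite('pics/w1.png',c['image']); np.savez('w1.npz',**c)
G=cloud(c); P=G.reshape(-1,3); bgr=c['image'].reshape(-1,3).astype(int)
m=(np.hypot(P[:,0]-576,P[:,1]+43)<40)&(P[:,2]>80)&(P[:,2]<115)&(bgr.max(1)<70); q=P[m]
print(m.sum(),q.mean(0),np.percentile(q,[2,50,98],axis=0).round(1))
u,v=np.mgrid[:384,:512][::-1]; mm=m.reshape(384,512); print('px',u[mm].mean(),v[mm].mean(),u[mm].min(),u[mm].max(),v[mm].min(),v[mm].max())
if m.sum()>5:
    a=np.linalg.svd((q-q.mean(0)))[2][0]; print(a,np.degrees(np.arctan2(a[1],a[0])))
E
```

```text
[572.14575837 -38.87820865 229.11318597] [-3.14067764e+00  4.25362005e-04  8.49120341e-01] [-1.31794347e-01  3.20482145e-01  1.37481392e+00  1.56705206e-04
  1.44729359e+00  5.89862451e-01] 35.86836135566558
562 [579.32074738 -39.91869592  97.50063909] [[561.9 -58.1  93.1]
 [579.4 -39.8  97.9]
 [596.6 -22.6 100.1]]
px 261.5444839857651 171.02491103202846 254 269 150 192
[-0.68686598 -0.72675039  0.00699937] -133.38385962838385
```

View pics/w1.png

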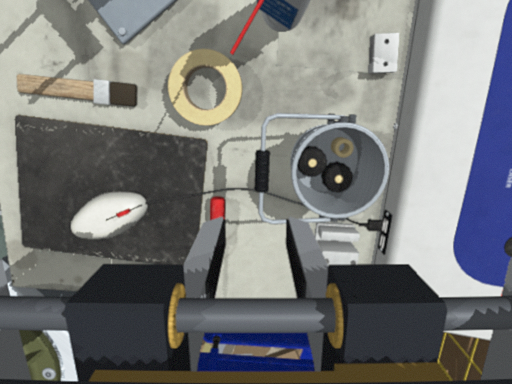

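The wrist view shows the grip at (261,171), rim centre about (340,169), both knobs and the bush in the pail. Grip is about (578,−41,90), agreeing with the first estimate across the jaws. Now going down around it and closing gently.

Call:
{"fn": "arm_command", "kwargs": {
  "rows": [4,0,-40,-2,34,0,0,-40,0,34,0,0,-30,0,34,0,0,-20,0,34,0,0,-15,0,34],
  "newtons": 4
}}

```text
clock: 2.52
eef_pos: [576.2, -38.1, 84.2]
eef_rot: [3.142, -0.0, 0.815]
wrist_force: [-0.6, -0.8, 0.5]
finger_gap: 34.0
```

Call:
{"fn": "arm_command", "kwargs": {
  "rows": [0,0,0,0,34,0,0,0,0,10,0,0,0,0,10,0,0,0,0,10,0,0,0,0,10]
}}

```text
clock: 3.15
eef_pos: [576.6, -39.2, 84.8]
eef_rot: [3.141, -0.0, 0.813]
wrist_force: [-0.4, 0.4, -0.1]
finger_gap: 10.0
```

```bash
python3 - <<'E'
from h import *
s=manip.read_state(); print(s['eef_pos'],s['eef_rot'],s['wrist_force'],s['finger_gap'])
E
```

```text
[576.61401644 -39.22082314  84.75804068] [ 3.14131400e+00 -1.84025313e-04  8.13210138e-01] [-0.44475012  0.4384793  -0.13321369] 10.012334494248647
```

Gap reached 10 mm, less than the 16 mm grip, so nothing is held. I'll open and look.

Call:
{"fn": "arm_command", "kwargs": {
  "rows": [0,0,0,0,34,0,0,0,0,34]
}}

```text
clock: 3.4
eef_pos: [576.5, -39.2, 84.5]
eef_rot: [-3.142, 0.0, 0.813]
wrist_force: [-0.8, 0.6, 0.2]
finger_gap: 26.5
```

```bash
python3 - <<'E'
from h import *
for n in('wrist','scene','top'):
    c=manip.camera(n); np.savez(n+'2.npz',**c); cv2.imwrite(f'pics/{n}2.png',c['image'])
    P=cloud(c).reshape(-1,3); bgr=c['image'].reshape(-1,3).astype(int)
    m=(np.hypot(P[:,0]-578,P[:,1]+41)<45)&(P[:,2]>60)&(P[:,2]<120)&(bgr.max(1)<70); q=P[m]
    if m.sum(): print(n,m.sum(),q.mean(0).round(1),np.percentile(q,[5,95],axis=0).round(1).tolist())
E
python3 - <<'E'
import cv2,numpy as np
a=cv2.imread('pics/wrist2.png')
s=cv2.imread('pics/scene2.png')[170:280,250:400]
cv2.imwrite('pics/m2.png',np.vstack([cv2.resize(a,(440,330)),cv2.resize(s,(440,270))]))
E
```

```text
wrist 1590 [580.3 -39.2  97.9] [[564.8, -55.2, 94.0], [595.2, -23.5, 99.8]]
scene 62 [575.4 -41.9  97. ] [[561.3, -56.1, 94.1], [588.9, -27.1, 99.6]]
```

View pics/m2.png

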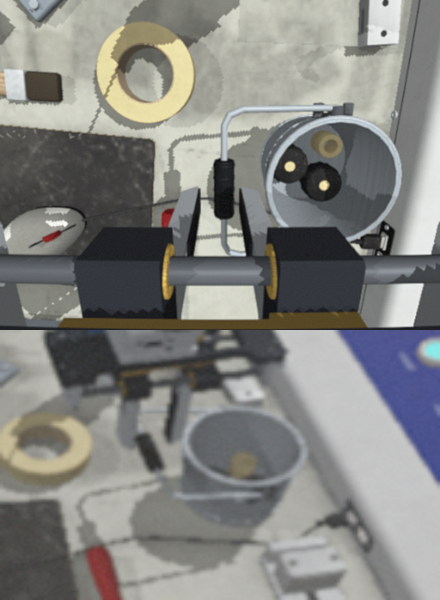

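The grip (223,188 in the mosaic) looks displaced along its own axis, or in height, from the fingertips at (187,195) and (250,200). I'll measure the fingers with the same cameras.

```bash
python3 - <<'E'
from h import *
R=lambda y:np.array([[np.cos(y),-np.sin(y)],[np.sin(y),np.cos(y)]])
t=np.array([576.5,-39.2]); ax=R(0.813)
for n in('wrist','scene','top'):
    c=dict(np.load(n+'2.npz')); P=cloud(c).reshape(-1,3); bgr=c['image'].reshape(-1,3).astype(int)
    L=np.c_[(P[:,:2]-t)@ax, P[:,2]]   # tool x, -tool y, world z
    m=(abs(L[:,0])<60)&(abs(L[:,1])<60)&(L[:,2]>60)&(L[:,2]<160)
    print(n,m.sum())
    for zz in range(60,160,10):
        k=m&(L[:,2]>=zz)&(L[:,2]<zz+10)
        for nm,s in(('y<-10',L[:,1]<-10),('mid',abs(L[:,1])<=10),('y>10',L[:,1]>10)):
            q=L[k&s]
            if len(q)>3: print('  ',zz,nm,len(q),'x',np.percentile(q[:,0],[3,97]).round(),'y',np.percentile(q[:,1],[3,97]).round(),bgr[k&s].mean(0).round())
print(np.round(dict(np.load('wrist2.npz'))['pose'],2))
E
```

```text
wrist 6273
   60 y<-10 217 x [-35.  41.] y [-60. -40.] [110. 106. 101.]
   70 y<-10 68 x [-36.  42.] y [-60. -47.] [140. 136. 129.]
   80 y<-10 1266 x [-55.  60.] y [-58. -19.] [179. 173. 165.]
   80 mid 17 x [-54.  42.] y [-10.   3.] [81. 84. 82.]
   90 y<-10 170 x [-58.  59.] y [-18. -10.] [152. 150. 144.]
   90 mid 2345 x [-50.  55.] y [-9.  4.] [77. 74. 71.]
   100 mid 23 x [-19.  14.] y [-5. -1.] [28. 25. 25.]
   110 y<-10 94 x [-6. 10.] y [-21. -13.] [104. 103. 100.]
   110 y>10 91 x [-6. 10.] y [14. 23.] [124. 126. 123.]
   120 y<-10 191 x [-5. 10.] y [-24. -13.] [111. 109. 106.]
   120 y>10 187 x [-5. 10.] y [14. 25.] [114. 113. 110.]
   130 y<-10 222 x [-6. 10.] y [-24. -13.] [109. 107. 104.]
   130 y>10 225 x [-5. 10.] y [14. 25.] [114. 112. 109.]
   140 y<-10 257 x [-4. 10.] y [-25. -13.] [110. 107. 104.]
   140 y>10 262 x [-4. 10.] y [14. 25.] [113. 111. 108.]
   150 y<-10 319 x [-5. 10.] y [-25. -13.] [111. 109. 106.]
   150 y>10 319 x [-5. 10.] y [14. 25.] [102.  99.  97.]
scene 466
   60 y<-10 37 x [-39.  35.] y [-60. -40.] [101.  98.  95.]
   70 y<-10 30 x [-41.  35.]
[... 526 characters left out ...]
 [-26. -15.] [95. 93. 92.]
   130 y>10 17 x [-10.   1.] y [16. 28.] [119. 117. 115.]
   140 y<-10 19 x [-11.   5.] y [-26. -15.] [101. 100.  99.]
   140 y>10 20 x [-11.   4.] y [15. 28.] [121. 119. 117.]
   150 y<-10 21 x [-10.   6.] y [-26. -15.] [94. 94. 92.]
   150 y>10 20 x [-11.   5.] y [17. 28.] [122. 120. 119.]
top 19
   80 y<-10 5 x [-60.  45.] y [-59. -22.] [144. 141. 136.]
   90 y<-10 4 x [55. 58.] y [-14. -11.] [121. 117. 113.]
   90 mid 9 x [47. 56.] y [-9. -3.] [128. 125. 122.]
[[ 7.3000e-01 -6.6000e-01 -1.8000e-01  6.2775e+02]
 [-6.9000e-01 -7.0000e-01 -1.9000e-01  1.5550e+01]
 [-0.0000e+00  2.6000e-01 -9.7000e-01  2.9081e+02]
 [ 0.0000e+00  0.0000e+00  0.0000e+00  1.0000e+00]]
```

The same cameras see the fingers end at z≈112, but reported TCP minus 11 puts them at 73. So the tips really stand about 38 mm higher than the reported pose implies. I'll pin that down from both views.

```bash
python3 - <<'E'
from h import *
R=lambda y:np.array([[np.cos(y),-np.sin(y)],[np.sin(y),np.cos(y)]])
t=np.array([576.5,-39.2]); ax=R(0.813)
for n in('wrist','scene'):
    c=dict(np.load(n+'2.npz')); P=cloud(c).reshape(-1,3)
    L=np.c_[(P[:,:2]-t)@ax, P[:,2]]
    for s in(-1,1):
        m=(abs(L[:,0])<14)&(L[:,1]*s>12)&(L[:,1]*s<28)&(L[:,2]>100)&(L[:,2]<130)
        print(n,s,np.sort(L[m][:,2])[:12].round(1))
s=manip.read_state(); print(s['joints'].round(4))
E
```

```text
wrist -1 [111.3 111.4 111.6 111.8 112.  112.1 112.2 112.3 112.3 112.5 112.8 113. ]
wrist 1 [111.4 111.5 111.6 112.  112.3 112.3 112.4 112.5 112.5 112.6 112.9 113.3]
scene -1 [108.1 113.5 114.8 114.8 115.  116.6 116.9 117.3 117.6 117.9 118.4 118.5]
scene 1 [111.9 114.9 115.4 116.  119.6 120.  120.5 120.7 122.2 123.4 123.5 123.5]
[-0.1313  0.4509  1.5402 -0.      1.1505  0.6263]
```

Real grasp height is about reported z + 45.5, so I need to go about 40 mm lower for the grip at z≈90. Lowering in gentle steps.

Call:
{"fn": "arm_command", "kwargs": {
  "rows": [0,0,0,0,34,0,0,-15,0,34,0,0,-13,0,34,0,0,-10,0,34,0,0,-2,0,34],
  "newtons": 4
}}

```text
clock: 4.18
eef_pos: [576.1, -39.2, 43.5]
eef_rot: [-3.14, 0.001, 0.813]
wrist_force: [-0.6, 0.0, -1.3]
finger_gap: 33.9
```

Call:
{"fn": "arm_command", "kwargs": {
  "rows": [0,0,0,0,34,0,0,0,0,10,0,0,0,0,10,0,0,0,0,10,0,0,0,0,10]
}}

```text
clock: 4.8
eef_pos: [576.7, -39.3, 44.7]
eef_rot: [3.141, -0.0, 0.813]
wrist_force: [2.4, -1.2, 0.3]
finger_gap: 16.0
```

Gripped (gap 16.0 mm). Now swinging the bail along its 90 mm arc.

Call:
{"fn": "arm_command", "kwargs": {
  "rows": [2.2,-2.1,12.1,0,10,3.4,-3.2,11.6,0,10,4.6,-4.3,10.8,0,10,5.6,-5.3,9.8,0,10,6.5,-6.2,8.6,0,10],
  "newtons": 5
}}

```text
clock: 5.42
eef_pos: [599.3, -60.6, 98.3]
eef_rot: [3.141, -0.0, 0.813]
wrist_force: [-1.9, 2.0, 2.3]
finger_gap: 15.8
```

```bash
cat > chk.py <<'E'
from h import *
import sys
s=manip.read_state(); print(s['clock'],s['eef_pos'].round(1),s['eef_rot'].round(3),s['wrist_force'].round(1),s['finger_gap'].round(1))
c=manip.camera('scene'); np.savez(sys.argv[1]+'.npz',**c); cv2.imwrite(f'pics/{sys.argv[1]}.png',cv2.resize(c['image'][100:290,190:400],None,fx=3,fy=3))
P=cloud(c).reshape(-1,3); bgr=c['image'].reshape(-1,3).astype(int)
x,y=map(float,sys.argv[2:4])
m=(np.hypot(P[:,0]-x,P[:,1]-y)<66)&(P[:,2]>40)&(P[:,2]<105); q=P[m]
if len(q): print('rim-height pts',len(q),'z pct',np.percentile(q[:,2],[50,90,98]).round(1),'xy span',np.percentile(q[:,:2],[1,99],axis=0).round().tolist())
E
python3 chk.py s3 642 -101
```

```text
Traceback (most recent call last):
  File "chk.py", line 3, in <module>
    s=manip.read_state(); print(s['clock'],s['eef_pos'].round(1),s['eef_rot'].round(3),s['wrist_force'].round(1),s['finger_gap'].round(1))
                                                                                                                 ^^^^^^^^^^^^^^^^^^^^^
AttributeError: 'float' object has no attribute 'round'
```

```bash
sed -i "s/s\['finger_gap'\].round(1)/round(s['finger_gap'],1)/" chk.py; python3 chk.py s3 642 -101
```

```text
5.425 [599.3 -60.6  98.3] [ 3.141 -0.     0.813] [-1.9  2.   2.3] 15.8
rim-height pts 969 z pct [68.3 85.4 92. ] xy span [[592.0, -158.0], [697.0, -59.0]]
```

Call:
{"fn": "arm_command", "kwargs": {
  "rows": [7.4,-7,7.4,0,10,8.1,-7.6,5.9,0,10,8.5,-8.1,4.3,0,10,8.9,-8.4,2.6,0,10,9,-8.5,0.9,0,10]
}}

```text
clock: 6.1
eef_pos: [641.3, -100.5, 118.6]
eef_rot: [-3.142, -0.0, 0.813]
wrist_force: [-4.1, 4.4, 7.1]
finger_gap: 15.7
```

Call:
{"fn": "arm_command", "kwargs": {
  "rows": [0,0,0,0,10,0,0,0,0,10,0,0,0,0,10]
}}

```text
clock: 6.48
eef_pos: [640.7, -99.9, 118.3]
eef_rot: [-3.141, 0.0, 0.813]
wrist_force: [-1.1, 0.5, 1.3]
finger_gap: 15.3
```

```bash
python3 chk.py s4 642 -101
```

```text
6.475 [640.7 -99.9 118.3] [-3.141  0.     0.813] [-1.1  0.5  1.3] 15.3
rim-height pts 796 z pct [ 73.   98.5 103.4] xy span [[605.0, -164.0], [706.0, -69.0]]
```

View pics/s4.png

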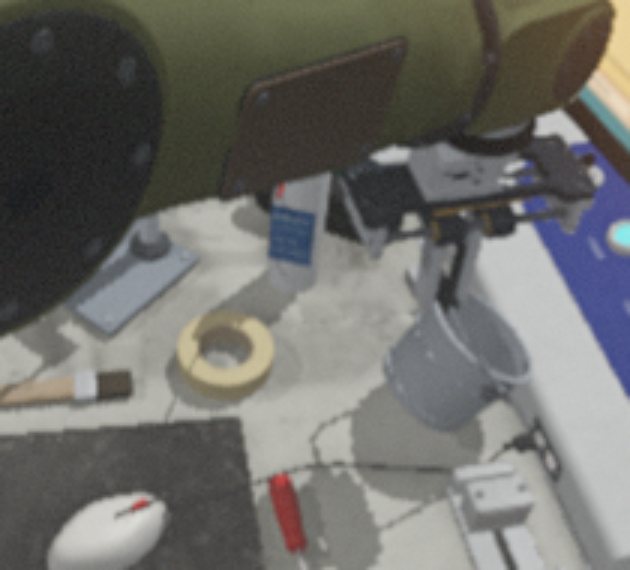

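The pail looks tilted and partly lifted (rim around (470,335), foot (430,415), shadow separated). I'll measure the rim plane, grip and fingertips before going on.

```bash
python3 - <<'E'
from h import *
R=lambda y:np.array([[np.cos(y),-np.sin(y)],[np.sin(y),np.cos(y)]])
st=manip.read_state(); t=st['eef_pos'][:2]; ax=R(0.813)
w=manip.camera('wrist'); np.savez('w4.npz',**w); cv2.imwrite('pics/w4.png',w['image'])
for n,c in(('s4',dict(np.load('s4.npz'))),('w4',w)):
    P=cloud(c).reshape(-1,3); bgr=c['image'].reshape(-1,3).astype(int)
    L=np.c_[(P[:,:2]-t)@ax, P[:,2]]; L[:,1]*=-1   # tool x (along grip), tool y reversed -> outward(robot side)=+? 
    print(n,'pail dir check: +col1 = toward', (ax@[0,-1]).round(2))
    for zz in range(0,220,12):
        k=(abs(L[:,0])<75)&(abs(L[:,1])<90)&(L[:,2]>=zz)&(L[:,2]<zz+12)
        q=L[k]
        if len(q)>3: print('  ',zz,len(q),'x',np.percentile(q[:,0],[2,50,98]).round(),'n',np.percentile(q[:,1],[2,50,98]).round())
E
```

```text
s4 pail dir check: +col1 = toward [ 0.73 -0.69]
   0 442 x [-74. -46.  68.] n [-87. -15.  86.]
   12 35 x [-57. -42. -17.] n [13. 86. 88.]
   24 67 x [-61. -45.   2.] n [-6. 38. 87.]
   36 194 x [-74. -37.  38.] n [-22.  67.  86.]
   48 338 x [-69. -15.  43.] n [-30.  50.  88.]
   60 273 x [-55. -11.  47.] n [-25.  26.  89.]
   72 219 x [-58. -18.  48.] n [-18.  10.  85.]
   84 204 x [-63. -34.  48.] n [-12.  11.  65.]
   96 158 x [-61. -26.  22.] n [-7.  5. 44.]
   108 92 x [-63. -20.  15.] n [ 1.  9. 30.]
   120 33 x [-62.  -8.  16.] n [ 5.  9. 27.]
   132 7 x [-63. -61. -61.] n [13. 16. 18.]
   144 25 x [-62. -10.   1.] n [-20.   5.  18.]
   156 103 x [-58. -11.  50.] n [-20.  -1.  18.]
   168 98 x [-22.  -9.   8.] n [-20.   1.  19.]
   180 56 x [-12.  -9.   7.] n [-21.  -1.  19.]
   192 58 x [-11.  -9.   6.] n [-20.  -8.  18.]
   204 56 x [-11.  -8.   7.] n [-21.  -8.  20.]
   216 40 x [-12.  -9.   1.] n [-21.  10.  20.]
w4 pail dir check: +col1 = toward [ 0.73 -0.69]
   0 1663 x [-69.  25.  74.] n [-89. -52.  87.]
   12 570 x [-21.  10.  72.] n [26. 56. 90.]
   24 1808 x [-37.   6.  67.] n [27. 53. 90.]
   36 2524 x [-43.  -8.  64.] n [-16.  53.  89.]
   48 2617 x [-63.  -2.  58.] n [-30.  69.  90.]
   60 2067 x [-47.  -1.  48.] n [-25.  69.  90.]
   72 1601 x [-48.  11.  62.] n [-19.  55.  87.]
   84 1269 x [-49.  42.  63.] n [-13.  35.  68.]
   96 753 x [ 7. 42. 62.] n [-7. 19. 49.]
   108 641 x [14. 35. 63.] n [ 3. 17. 34.]
   120 291 x [11. 23. 63.] n [ 6. 11. 28.]
   132 92 x [59. 61. 63.] n [13. 17. 21.]
   144 301 x [ 8. 10. 63.] n [-18.   9.  17.]
   156 1755 x [-29.  21.  60.] n [-18.   0.  17.]
   168 2393 x [-20.   8.  23.] n [-18.  -1.  17.]
   180 656 x [-5. 10. 10.] n [-20.  -8.  19.]
   192 818 x [-4. 10. 10.] n [-20.   7.  19.]
   204 639 x [-2.  9. 11.] n [-14.  -8.  13.]
   216 317 x [-8. 10. 11.] n [-13.   8.  12.]
```

View pics/w4.png

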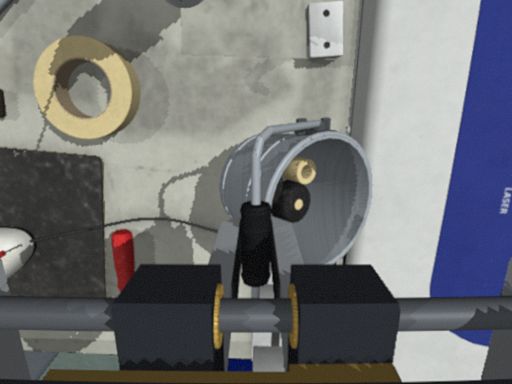

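The wrist view shows the pail tipped forward (rim ellipse (300,195), knob and bush still inside), with the bail leaning back at grip (257,245). It's clearly tilted, so I'll fit pail tilt and bail angle now and at the halfway frame.

```bash
cat > tilt.py <<'E'
from h import *
import sys
def L_of(c,t,yaw):
    P=cloud(c).reshape(-1,3); a=np.array([[np.cos(yaw),-np.sin(yaw)],[np.sin(yaw),np.cos(yaw)]])
    L=np.c_[(P[:,:2]-t)@a,P[:,2]]; L[:,1]*=-1; return L
if __name__=='__main__':
  for f,t in(('scene0',(576.6,-39.2)),('s3',(599.3,-60.6)),('s4',(640.7,-99.9)),('w4',(640.7,-99.9))):
    L=L_of(dict(np.load(f+'.npz')),np.array(t),0.813)
    n0=90-np.hypot(t[0]-576.6,t[1]+39.2)   # pail axis in n
    print(f,'pail n',n0.round(1))
    # side profile: for slices in n, max z for |x|<30 (outside the fingers), and legs |x|>55
    prof=[]
    for n in range(-40,100,10):
        k=(abs(L[:,1]-n0-n+0)<5)
        a=L[k&(abs(L[:,0])<50)&(L[:,2]<140)]; b=L[k&(abs(L[:,0])>56)&(abs(L[:,0])<68)&(L[:,2]>20)&(L[:,2]<175)]
        prof.append((n,int(a[:,2].max()) if len(a) else None,int(b[:,2].max()) if len(b) else None))
    print(prof)
E
python3 tilt.py
```

```text
scene0 pail n 90.0
[(-40, 86, 86), (-30, 84, 83), (-20, 86, 79), (-10, 84, 79), (0, 86, 80), (10, 83, 70), (20, 86, 67), (30, 85, None), (40, 87, None), (50, 86, None), (60, 82, None), (70, 1, None), (80, 58, 60), (90, 65, 64)]
s3 pail n 58.8
[(-40, 139, 125), (-30, 90, 117), (-20, 88, 109), (-10, 92, 97), (0, 90, 89), (10, 87, 82), (20, 87, 71), (30, 87, None), (40, 86, None), (50, 84, None), (60, 84, None), (70, 2, None), (80, 57, 59), (90, 64, 67)]
s4 pail n 1.7
[(-40, 2, None), (-30, 68, None), (-20, 85, None), (-10, 104, None), (0, 123, 162), (10, 123, 155), (20, 117, 139), (30, 106, 122), (40, 104, 102), (50, 81, 92), (60, 90, None), (70, 84, None), (80, 80, 57), (90, 74, 66)]
w4 pail n 1.7
[(-40, 1, None), (-30, 68, None), (-20, 85, None), (-10, 101, None), (0, 124, 163), (10, 124, 156), (20, 118, 139), (30, 112, 122), (40, 105, 106), (50, 94, 92), (60, 93, 75), (70, 86, None), (80, 79, 56), (90, 74, 64)]
```

The measured bail angle stays at about 0.4 rad relative to the pail. Pad friction on the clamped grip resists its turning, so the near side of the pail was lifted and the pail tipped forward. Remedy:

1. Back up along the path.
2. Release with the bail partly raised, so the pail stands flat.
3. Push the bail up with a loose cage.

Call:
{"fn": "arm_command", "kwargs": {
  "rows": [-8,7.6,-1,0,10,-8,7.6,-3,0,10,-8,7.6,-4,0,10,-8,7.5,-6,0,10,-8,7.5,-6,0,10],
  "newtons": 5
}}

```text
clock: 7.2
eef_pos: [600.1, -61.3, 98.4]
eef_rot: [3.141, -0.0, 0.814]
wrist_force: [1.6, 0.7, -0.4]
finger_gap: 15.9
```

```bash
cat > prof.py <<'E'
from tilt import *
st=manip.read_state(); print(st['clock'],st['eef_pos'].round(1),st['wrist_force'].round(1),round(st['finger_gap'],1))
yaw=0.813
for nm in('scene','wrist'):
    c=manip.camera(nm); np.savez(f'{sys.argv[1]}_{nm}.npz',**c); cv2.imwrite(f'pics/{sys.argv[1]}_{nm}.png',c['image'])
    L=L_of(c,np.array([642,-101.5]),yaw); pr=[]
    for n in range(-95,100,10):
        k=(abs(L[:,1]-n)<5); a=L[k&(abs(L[:,0])<50)&(L[:,2]<140)]; b=L[k&(abs(L[:,0])>56)&(abs(L[:,0])<68)&(L[:,2]>20)&(L[:,2]<175)]
        pr.append((n,int(a[:,2].max()) if len(a) else None,int(b[:,2].max()) if len(b) else None))
    print(nm,'(n from original pail axis, max z |x|<50, max z legs)',pr)
E
python3 prof.py p5
```

```text
7.2 [600.1 -61.3  98.4] [ 1.6  0.7 -0.4] 15.9
scene (n from original pail axis, max z |x|<50, max z legs) [(-95, 4, None), (-85, 4, None), (-75, 139, None), (-65, 139, None), (-55, 136, 147), (-45, 139, 136), (-35, 139, 123), (-25, 85, 111), (-15, 81, 93), (-5, 84, 82), (5, 83, 76), (15, 84, 69), (25, 86, None), (35, 85, None), (45, 86, None), (55, 85, None), (65, 2, None), (75, 2, None), (85, 63, 64), (95, 65, 66)]
wrist (n from original pail axis, max z |x|<50, max z legs) [(-95, 5, None), (-85, 1, None), (-75, 139, None), (-65, 139, None), (-55, 139, 143), (-45, 139, 134), (-35, 137, 123), (-25, 85, 109), (-15, 84, 98), (-5, 75, 86), (5, 82, 82), (15, 85, 70), (25, 86, None), (35, 86, None), (45, 85, None), (55, 85, None), (65, 1, None), (75, 0, None), (85, 61, 62), (95, 66, 65)]
```

The pail stands flat again and the bail is at about 0.88 rad. Now opening to a loose cage and pushing the grip over with the outer finger.

Call:
{"fn": "arm_command", "kwargs": {
  "rows": [0,0,0,0,26,0,0,0,0,26,0,0,0,0,26,3,-2.8,2,0,26,4,-3.8,3,0,26],
  "newtons": 3
}}

```text
clock: 7.92
eef_pos: [608.0, -68.9, 103.8]
eef_rot: [-3.142, -0.0, 0.813]
wrist_force: [-1.2, 0.1, 0.8]
finger_gap: 26.2
```

Call:
{"fn": "arm_command", "kwargs": {
  "rows": [5,-4.7,5,0,26,5,-4.7,4,0,26,5,-4.7,3,0,26,5,-4.7,2,0,26,0,0,0,0,26]
}}

```text
clock: 8.55
eef_pos: [628.0, -87.9, 117.5]
eef_rot: [3.141, -0.0, 0.813]
wrist_force: [0.5, 0.6, -0.9]
finger_gap: 25.9
```

```bash
python3 prof.py p6
```

```text
8.55 [628.  -87.9 117.5] [ 0.5  0.6 -0.9] 25.9
scene (n from original pail axis, max z |x|<50, max z legs) [(-95, 3, None), (-85, 3, None), (-75, 3, None), (-65, 2, None), (-55, 86, None), (-45, 86, None), (-35, 86, None), (-25, 85, 158), (-15, 83, 149), (-5, 82, 110), (5, 83, 78), (15, 84, 71), (25, 86, None), (35, 86, None), (45, 86, None), (55, 84, None), (65, 2, None), (75, 2, None), (85, 62, 64), (95, 66, 66)]
wrist (n from original pail axis, max z |x|<50, max z legs) [(-95, 6, None), (-85, 5, None), (-75, 5, None), (-65, 3, None), (-55, 85, None), (-45, 86, None), (-35, 85, None), (-25, 84, 161), (-15, 84, 152), (-5, 85, 111), (5, 82, 79), (15, 85, 70), (25, 86, None), (35, 86, None), (45, 85, None), (55, 85, None), (65, 2, None), (75, 1, None), (85, 62, 62), (95, 65, 65)]
```

Works: the pail is flat and in place, bail at about 1.3 rad. Finishing to upright, dwelling, then gripping firmly.

Call:
{"fn": "arm_command", "kwargs": {
  "rows": [5,-4.7,1,0,26,5,-4.7,0.5,0,26,5,-4.7,0,0,26,3,-2.8,0,0,26,0,0,0,0,26]
}}

```text
clock: 9.28
eef_pos: [645.8, -104.6, 118.8]
eef_rot: [-3.141, 0.0, 0.813]
wrist_force: [0.9, 0.0, 0.3]
finger_gap: 26.0
```

Call:
{"fn": "arm_command", "kwargs": {
  "rows": [0,0,0,0,26,0,0,0,0,26,0,0,0,0,26]
}}

```text
clock: 9.65
eef_pos: [645.7, -104.3, 119.1]
eef_rot: [3.142, -0.0, 0.813]
wrist_force: [0.0, -0.7, -0.3]
finger_gap: 26.1
```

```bash
python3 prof.py p7
```

```text
9.65 [ 645.7 -104.3  119.1] [ 0.  -0.7 -0.3] 26.1
scene (n from original pail axis, max z |x|<50, max z legs) [(-95, 3, None), (-85, 5, None), (-75, 1, None), (-65, 2, None), (-55, 86, None), (-45, 86, None), (-35, 85, None), (-25, 85, None), (-15, 84, 70), (-5, 83, 160), (5, 86, 159), (15, 84, 69), (25, 85, None), (35, 85, None), (45, 86, None), (55, 85, None), (65, 3, None), (75, 2, 39), (85, 62, 63), (95, 66, 66)]
wrist (n from original pail axis, max z |x|<50, max z legs) [(-95, 4, None), (-85, 5, None), (-75, 5, None), (-65, 1, None), (-55, 86, None), (-45, 86, None), (-35, 85, None), (-25, 85, None), (-15, 85, 77), (-5, 30, 163), (5, 82, 162), (15, 85, 70), (25, 86, None), (35, 86, None), (45, 86, None), (55, 85, None), (65, 1, None), (75, 1, None), (85, 62, 62), (95, 66, 65)]
```

Upright with the pail flat, held for over 0.4 s. Grip firmly and lift.

Call:
{"fn": "arm_command", "kwargs": {
  "rows": [-2,2,0,0,10,0,0,0,0,10,0,0,0,0,10,0,0,6,0,10,0,0,12,0,10],
  "newtons": 30
}}

```text
clock: 10.38
eef_pos: [643.4, -102.4, 136.9]
eef_rot: [-3.14, 0.001, 0.813]
wrist_force: [0.2, -0.4, -4.7]
finger_gap: 14.7
```

Call:
{"fn": "arm_command", "kwargs": {
  "rows": [0,0,16,0,10,-3,6,16,0,10,-6,11,13,0,10,-8,16,9,2,10,-10,20,6,3,10]
}}

```text
clock: 11.0
eef_pos: [616.0, -48.0, 197.5]
eef_rot: [3.142, -0.0, 0.904]
wrist_force: [-0.2, 0.2, -4.3]
finger_gap: 15.2
```

```bash
python3 - <<'E'
from h import *
s=manip.read_state(); print(s['clock'],s['eef_pos'],s['wrist_force'],s['finger_gap'],s['moment'])
c=manip.camera('scene'); cv2.imwrite('pics/l8.png',c['image'])
E
```

```text
11.0 [615.97649647 -47.96169271 197.52465612] [-0.15261939  0.1740155  -4.27718765] 15.221833951577326 [-0.03731971  0.09296184 -0.0401852 ]
```

View pics/l8.png

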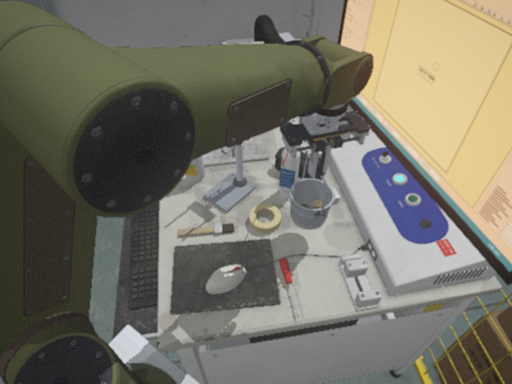

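The pail hangs at (310,205) in the picture, level, with parts inside; wrist force is −4.3 N. Carrying it to the front of the hook.

Call:
{"fn": "arm_command", "kwargs": {
  "rows": [-12,24,1,3,10,-13,26,1,3,10,-13,26,1,3,10,-13,26,1,3,10,-13,26,0,3,10]
}}

```text
clock: 11.68
eef_pos: [551.5, 80.2, 201.1]
eef_rot: [-3.141, 0.0, 1.166]
wrist_force: [-0.4, 1.2, -5.3]
finger_gap: 14.8
```

Call:
{"fn": "arm_command", "kwargs": {
  "rows": [-13,26,0,3,10,-13,26,0,3,10,-13,26,0,3,10,-13,25,0,3,10,-12,22,0,3,10]
}}

```text
clock: 12.3
eef_pos: [487.3, 205.0, 201.0]
eef_rot: [-3.141, -0.0, 1.428]
wrist_force: [0.4, -0.3, -5.2]
finger_gap: 15.1
```

Call:
{"fn": "arm_command", "kwargs": {
  "rows": [-8,16,0,2,10,-6,12,0,1.5,10,0,0,0,0,10,0,0,0,0,10,0,0,0,0,10]
}}

```text
clock: 12.92
eef_pos: [475.0, 231.1, 201.0]
eef_rot: [-3.142, 0.0, 1.484]
wrist_force: [-0.2, -0.5, -5.7]
finger_gap: 14.9
```

```bash
cat > look.py <<'E'
from tilt import *
st=manip.read_state(); yaw=st['eef_rot'][2]; print(st['clock'],st['eef_pos'].round(1),'yaw deg',np.degrees(yaw).round(1),st['wrist_force'].round(1),round(st['finger_gap'],1))
t=st['eef_pos'][:2]
for nm in('scene','wrist','top'):
    c=manip.camera(nm); np.savez(f'{sys.argv[1]}_{nm}.npz',**c); cv2.imwrite(f'pics/{sys.argv[1]}_{nm}.png',c['image'])
    L=L_of(c,t,yaw); gz=st['eef_pos'][2]+45
    w=L[(abs(L[:,0])>26)&(abs(L[:,0])<46)&(abs(L[:,1])<14)&(abs(L[:,2]-gz)<12)]
    r=L[(np.hypot(L[:,0],L[:,1])<75)&(L[:,2]<gz-65)&(L[:,2]>gz-95)]
    if len(w)>5: print(nm,'wire',len(w),'n',np.median(w[:,1]).round(1),'ztop',np.percentile(w[:,2],90).round(1),'slope deg',np.degrees(np.polyfit(w[:,0],w[:,1],1)[0]).round(1))
    if len(r)>20: print(nm,'rim x',np.percentile(r[:,0],[1,99]).round(),'n',np.percentile(r[:,1],[1,99]).round(),'z',np.percentile(r[:,2],[50,97]).round(1))
    # prongs in tool frame
    P=cloud(c).reshape(-1,3); m=(P[:,2]>203)&(P[:,2]<235)&(P[:,0]>550)&(P[:,0]<625)&(P[:,1]>170)&(P[:,1]<280); q=P[m]
    for s in(q[q[:,1]>224],q[q[:,1]<=224]):
        if len(s)>8: f=np.polyfit(s[:,0],s[:,1],1); print(nm,'prong',len(s),'slope',f[0].round(3),'y@583',np.polyval(f,583).round(1),'xmin',s[:,0].min().round(1),'zmax',s[:,2].max().round(1))
E
python3 look.py q9
```

```text
12.925 [475.  231.1 201. ] yaw deg 85.0 [-0.2 -0.5 -5.7] 14.9
scene wire 20 n -1.4 ztop 247.6 slope deg 0.2
scene rim x [-61.  60.] n [-57.  47.] z [161.1 171.7]
scene prong 72 slope -0.066 y@583 260.6 xmin 563.4 zmax 227.9
scene prong 75 slope -0.079 y@583 188.4 xmin 557.1 zmax 227.4
wrist wire 453 n 0.1 ztop 248.1 slope deg -0.0
wrist rim x [-37.  63.] n [-56.  51.] z [163.1 171.6]
wrist prong 1215 slope -0.098 y@583 264.1 xmin 564.1 zmax 228.3
wrist prong 1208 slope -0.102 y@583 192.7 xmin 558.2 zmax 228.4
top wire 19 n -0.2 ztop 249.0 slope deg 2.7
top rim x [-63.  -1.] n [-40.  51.] z [163.5 171.7]
top prong 51 slope -0.052 y@583 260.5 xmin 595.7 zmax 216.9
top prong 110 slope -0.083 y@583 188.6 xmin 559.0 zmax 229.5
```

View pics/q9_wrist.png

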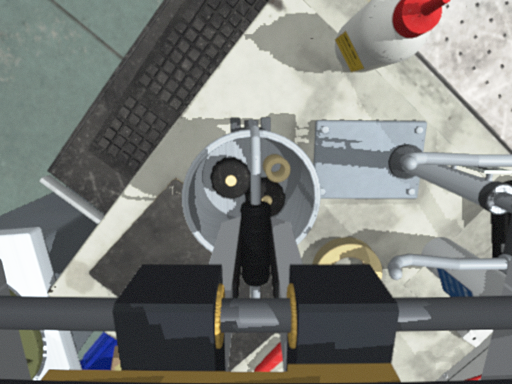

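The wrist view shows the pail under the gripper with its contents, and the prongs ahead: tips at (408,162) and (395,268), straddling the grip. Wire centre is at z≈245 and the tips at 228, so there is room to move in.

Call:
{"fn": "arm_command", "kwargs": {
  "rows": [10,-1,0,0,10,16,-1,0,0.3,10,18,-1,0,0,10,18,-1,0,0,10,18,-1,0,0,10]
}}

```text
clock: 13.7
eef_pos: [555.9, 226.3, 200.8]
eef_rot: [-3.142, 0.0, 1.49]
wrist_force: [0.4, -0.2, -5.0]
finger_gap: 15.2
```

Call:
{"fn": "arm_command", "kwargs": {
  "rows": [16,-1,0,0,10,9,0,0,0,10,4,0,0,0,10,0,0,0,0,10,0,0,0,0,10]
}}

```text
clock: 14.32
eef_pos: [583.4, 225.7, 201.2]
eef_rot: [3.142, -0.0, 1.491]
wrist_force: [0.0, 0.5, -5.4]
finger_gap: 15.2
```

```bash
python3 look.py q10
```

```text
14.325 [583.4 225.7 201.2] yaw deg 85.4 [ 0.   0.5 -5.4] 15.2
scene wire 22 n -1.5 ztop 247.6 slope deg -0.1
scene rim x [-62.  59.] n [-57.  73.] z [161.7 174.3]
scene prong 34 slope -0.11 y@583 260.2 xmin 564.7 zmax 226.8
scene prong 72 slope -0.102 y@583 189.2 xmin 557.9 zmax 235.0
wrist wire 450 n -0.3 ztop 248.3 slope deg -0.0
wrist rim x [-37.  62.] n [-56.  74.] z [164.7 177.2]
wrist prong 1232 slope -0.035 y@583 261.5 xmin 564.5 zmax 235.0
top rim x [-64. -19.] n [-23.  49.] z [163.5 170.4]
top prong 53 slope -0.031 y@583 186.7 xmin 584.2 zmax 218.2
```

View pics/q10_wrist.png

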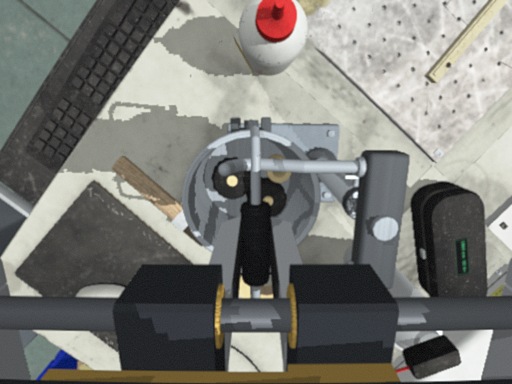

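The near prong passes under the wire at (256,165), between the grip end and the bail leg, with its tip at (228,165). Lowering into the valley.

Call:
{"fn": "arm_command", "kwargs": {
  "rows": [0,0,-8,0,10,0,0,-9,0,10,0,0,-8,0,10,0,0,-6,0,10,0,0,-5,0,10]
}}

```text
clock: 15.1
eef_pos: [583.7, 225.6, 164.6]
eef_rot: [-3.141, 0.0, 1.49]
wrist_force: [0.1, -0.2, -3.7]
finger_gap: 15.2
```

Call:
{"fn": "arm_command", "kwargs": {
  "rows": [0,0,-4,0,10,0,0,-4,0,10,0,0,-2,0,10,0,0,0,0,10,0,0,0,0,10]
}}

```text
clock: 15.72
eef_pos: [583.8, 225.6, 155.3]
eef_rot: [3.141, -0.0, 1.49]
wrist_force: [-0.9, -0.9, -1.5]
finger_gap: 15.0
```

```bash
python3 look.py q11
```

```text
15.725 [583.8 225.6 155.3] yaw deg 85.4 [-0.9 -0.9 -1.5] 15.0
scene wire 54 n -2.3 ztop 202.0 slope deg -3.6
scene rim x [-62.  60.] n [-57.  73.] z [115.9 130.1]
scene prong 66 slope -0.205 y@583 231.2 xmin 562.4 zmax 234.6
scene prong 146 slope -0.107 y@583 211.9 xmin 557.5 zmax 234.6
wrist wire 1415 n -0.3 ztop 202.4 slope deg -0.3
wrist rim x [-38.  62.] n [-56.  72.] z [118.4 125.7]
wrist prong 3514 slope 0.061 y@583 241.0 xmin 564.5 zmax 235.0
wrist prong 900 slope 0.126 y@583 215.2 xmin 574.9 zmax 231.8
top rim x [-65. -31.] n [-22.  39.] z [118.3 123.5]
top prong 25 slope -0.268 y@583 195.9 xmin 577.9 zmax 234.9
```

The hook now carries about 4 N (wire at z≈200, so sunk about 12 mm). Lowering 4 mm more, then releasing.

Call:
{"fn": "arm_command", "kwargs": {
  "rows": [0,0,-2,0,10,0,0,-2,0,10,0,0,0,0,10,0,0,0,0,18,0,0,0,0,24],
  "newtons": 10
}}

```text
clock: 16.5
eef_pos: [583.7, 225.7, 151.1]
eef_rot: [-3.141, -0.0, 1.49]
wrist_force: [0.0, 0.6, 0.5]
finger_gap: 23.0
```

Call:
{"fn": "arm_command", "kwargs": {
  "rows": [0,0,0,0,32,0,0,0,0,36,0,0,0,0,36,0,0,0,0,36,0,0,0,0,36]
}}

```text
clock: 17.12
eef_pos: [583.7, 225.6, 151.0]
eef_rot: [3.142, -0.0, 1.49]
wrist_force: [-0.8, 0.3, -0.0]
finger_gap: 36.1
```

```bash
python3 look.py q12
```

```text
17.125 [583.7 225.6 151. ] yaw deg 85.4 [-0.8  0.3 -0. ] 36.1
scene wire 42 n -2.2 ztop 198.2 slope deg -7.2
scene rim x [-62.  59.] n [-55.  73.] z [112.  124.6]
scene prong 60 slope -0.056 y@583 231.3 xmin 551.7 zmax 234.6
scene prong 115 slope 0.052 y@583 214.9 xmin 551.6 zmax 235.0
wrist wire 1513 n -0.3 ztop 198.1 slope deg -0.4
wrist rim x [-50.  62.] n [-55.  72.] z [114.5 121.9]
wrist prong 2404 slope -0.169 y@583 237.9 xmin 553.8 zmax 235.0
wrist prong 323 slope 0.012 y@583 218.5 xmin 564.9 zmax 234.9
top rim x [-64. -30.] n [-21.  43.] z [114.6 120.1]
```

Released: the wire stays at n≈0, sunk about 16 mm. Withdrawing straight up, then away for a check.

Call:
{"fn": "arm_command", "kwargs": {
  "rows": [0,0,6,0,36,0,0,12,0,36,0,0,25,0,36,0,0,35,0,36,0,0,40,0,36]
}}

```text
clock: 17.9
eef_pos: [583.5, 225.5, 270.9]
eef_rot: [3.142, -0.0, 1.49]
wrist_force: [-0.5, 0.1, 0.2]
finger_gap: 35.9
```

Call:
{"fn": "arm_command", "kwargs": {
  "rows": [-30,-10,40,0,36,-45,-20,10,0,36,-50,-20,0,0,36,-40,-20,0,0,36,0,0,0,0,36]
}}

```text
clock: 18.52
eef_pos: [417.3, 155.0, 321.1]
eef_rot: [3.138, -0.001, 1.49]
wrist_force: [-0.3, -0.5, 0.0]
finger_gap: 36.1
```

Call:
{"fn": "arm_command", "kwargs": {
  "rows": [0,0,0,0,36,0,0,0,0,36,0,0,0,0,36,0,0,0,0,36,0,0,0,0,36]
}}

```text
clock: 19.15
eef_pos: [418.8, 155.7, 318.9]
eef_rot: [-3.141, 0.0, 1.49]
wrist_force: [-0.3, 0.5, -0.4]
finger_gap: 35.8
```

```bash
python3 - <<'E'
from tilt import *
st=manip.read_state(); print(st['clock'],st['eef_pos'].round(1),st['wrist_force'].round(1))
for nm in('scene','wrist','top'):
    for rep in(0,1):
        c=manip.camera(nm); L=L_of(c,np.array([583.5,224.6]),np.radians(85.4)); bgr=c['image'].reshape(-1,3).astype(int)
        g=L[(abs(L[:,0])<32)&(abs(L[:,1])<20)&(L[:,2]>180)&(L[:,2]<215)&(bgr.max(1)<70)]
        r=L[(np.hypot(L[:,0],L[:,1])<62)&(L[:,2]<128)&(L[:,2]>100)]
        p=L[(abs(abs(L[:,0])-36)<6)&(L[:,1]>15)&(L[:,1]<55)&(L[:,2]>185)&(L[:,2]<225)]
        if len(g)>4: print(nm,'grip',len(g),'y',(np.percentile(g[:,0],[3,97])).round(1),'x',np.median(g[:,1]).round(1),'ztop',np.percentile(g[:,2],95).round(1))
        if len(r)>9:
            f=np.linalg.lstsq(np.c_[r[:,:2],np.ones(len(r))],r[:,2],rcond=None)[0]; print(nm,'rim n',len(r),np.percentile(r[:,:2],[1,99],axis=0).round().tolist(),'z',np.percentile(r[:,2],[50,95]).round(1))
        if len(p)>4: print(nm,'prong top z behind valley',np.percentile(p[:,2],90).round(1))
    cv2.imwrite(f'pics/f_{nm}.png',c['image'])
a,b=cv2.imread('pics/f_scene.png')[100:300,160:400],cv2.imread('pics/f_top.png')[120:280,130:390]
cv2.imwrite('pics/final.png',np.vstack([cv2.resize(a,(480,300)) if 0 else cv2.resize(a,(360,300)),cv2.resize(b,(360,221))]))
E
```

```text
19.15 [418.8 155.7 318.9] [-0.3  0.5 -0.4]
scene grip 50 y [-21.2  18.7] x -4.3 ztop 203.7
scene rim n 418 [[-60.0, -54.0], [60.0, 50.0]] z [111.2 118.6]
scene prong top z behind valley 200.4
scene grip 51 y [-20.9  18.9] x -4.0 ztop 204.5
scene rim n 420 [[-61.0, -54.0], [59.0, 50.0]] z [110.7 118.9]
scene prong top z behind valley 200.5
wrist grip 769 y [-18.8  22.9] x -3.7 ztop 203.7
wrist rim n 1334 [[-59.0, -55.0], [61.0, 53.0]] z [115.6 118.9]
wrist prong top z behind valley 200.3
wrist grip 766 y [-18.7  22.9] x -3.7 ztop 203.5
wrist rim n 1320 [[-59.0, -55.0], [61.0, 53.0]] z [115.7 118.9]
wrist prong top z behind valley 200.3
top grip 148 y [-21.9  20.9] x -0.8 ztop 205.2
top rim n 314 [[-61.0, -42.0], [58.0, 54.0]] z [114.  119.3]
top prong top z behind valley 201.9
top grip 148 y [-21.9  20.9] x -0.8 ztop 205.3
top rim n 312 [[-61.0, -42.0], [58.0, 53.0]] z [114.3 119.7]
top prong top z behind valley 201.7
```

View pics/final.png

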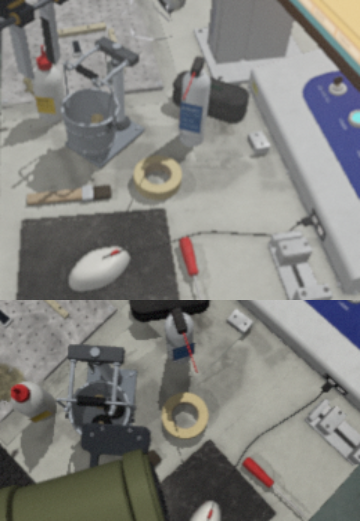

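The final picture shows the pail hanging from the prongs at (90,115), level and clear of the base plate, with the other objects where they stood. Two successive frames from each camera agree to within about 1 mm, so it is at rest. Handing in.

```bash
python3 -c "
from cell import manip
print(manip.sign_off())"
```

```text
the job is handed in; nothing more can be done
None
```

The pail hangs on the spring balance, released and at rest, and I handed the job in at about 19.5 s of robot time. The sign-off reported no verdict.

**What went wrong on the way**
- **First grasp:** it closed on nothing. The cameras showed the fingertips about 38 mm higher than the reported tool pose implied, so I corrected for that.
- **First swing:** with the grip clamped, the pail tipped forward to about 0.55 rad (0.65 by one rougher estimate; the fail limit is 0.9). I backed up until it stood flat, then pushed the bail upright with loosely open fingers. It stayed there over 0.4 s with the pail flat.
- **After that:** I gripped it firmly, lifted it, carried it round to the front of the prongs, lowered it into the valley, let go and withdrew.

**Last checks before handing in**

| Check | Measured | Required |
|---|---|---|
| Grip along the prongs | −1 to −4 mm from the seat (cameras differ by about 3 mm) | within 10 mm |
| Grip across | within about 2 mm | within 16 mm |
| Grip height | level with the sunk seat to 1–2 mm | within 8 mm |
| Hook sunk | about 16 mm | over 7 mm |
| Pail underside | about 31–34 mm above the worktop | over 16 mm |

- **At rest:** the rim was level, and two frames from each camera agreed to within about 1 mm.
- **Parts in the pail:** I saw both knobs and the bush in it with the wire over the prongs. I did not count them again after release; the pail stayed level.
- **Bystanders:** by eye in the final picture they stood where they began; I did not measure them.

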